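# Flag the worn spring mount of the lab shaker

### The arm

A 6-joint arm with a two-finger parallel gripper is mounted at the origin on the work surface. World frame = base frame: x ahead of the robot, y to its left, z up, the work surface at z = 0. Lengths are in mm, angles in rad, forces in N, time in s.
With the tool pointing down it reaches from about 350 to 975 mm from the base axis. Payload 7.1 kg.
Tool frame: the origin (TCP) lies at the very end of the fingers, on their centre line; the grasp point (between the pads) lies 19 mm behind it; y points along the fingers, x is the direction in which the jaws open and shut, and the axes are right-handed (so a half turn about y gives the same grasp; the last joint's range is limited). The gripper opens to 88 mm and grips with 3 to 60 N. Pads are 20 mm wide; open, the fingers measure 115 mm over their backs; the gripper's body (75 mm by 178 mm) begins 61 mm behind the grasp point.
Start: joints at [1.158, 0.423, 1.63, -0, 1.089, -0.019], TCP at [239.78, 577.157, 222.675] pointing down, gripper open.
Joint ranges: [-3, 3], [-0.9, 2.11], [0.09, 2.58], [-1.31, 4.45], [0.11, 2.69], [-2.54, 2.54]. Speed limits (rad/s): [2.39, 2.39, 3.01, 3.14, 3.14, 3.14].

### API

Orientations are given as a rotation vector (axis times angle).
In Python, from workcell import ctrl gives the robot as it stands. The module is installed in compiled form; this text tells all that it offers.
- The arm moves only by the tool jog_arm, never from a script. Its argument "steps" is a list of rows, each an object with "turn": the turn, a rotation vector about the world's x, y, z scaled (see below), a list of three; "dp": the shift along the world's x, y, z scaled (see below), a list of three; "claw": the opening, from 0 (shut) to 1 (fully open). In form: [{"turn": [wx, wy, wz], "dp": [x, y, z], "claw": claw}, ...]. A call has 1 to 12 rows; each row is the pose to reach, as a shift and turn from the pose measured when the call began, turning the shorter way round; what a row does not reach only later rows make up. The controller multiplies each number of a shift by 80 mm and each number of a turn by pi rad. A row lasts 1/12 s, in which the tool goes at most 41.7 mm and 7.16 degrees, less where a joint would pass 70% of its speed; a pose out of reach is approached as far as the arm can. A call with a number of a shift or a turn outside -1 to 1 is refused whole. A call with a gripper value outside its range is refused whole. The fingers move at their own pace and stop on an object; the grip force is fixed at half the most. Time passes only in rows, so rows that repeat a pose let the fingers close. It gives the time, the measured TCP pose, the force and the opening at its end, in the units of the state.
- ctrl.get_obs(): the state, without advancing time (a new reading comes with each control period).
- ctrl.get_image(name): name is "scene" or "top" or "wrist"; returns a dict with "img" (384x512x3 uint8, red, green, blue), "range_z" (384x512 float32, mm along the optical axis (not along the pixel's ray), 0 where there is no reading), "fovy" (degrees; the focal length in pixels is half the picture's height over the tangent of half this angle, whatever the lens; pixels are square), "cx", "cy" (the principal point, pixels), "camera_from_world" (4x4, takes a point from world to camera coordinates); the wrist camera has in their place "hand_eye" (4x4, takes a point from camera to tool coordinates, whose origin is the TCP and whose axes are the tool frame's). Camera axes: x right, y down, z forward; pixel columns grow to the right and rows downward; lengths in mm; the calibration is good to about 2 mm. A picture is of the moment at which its call begins: read the wrist's pose just before it.
- ctrl.close_job(): hands the job in, once; it reports no verdict.
The state is a dict: "t": time; "qpos": joint angles; "qvel": joint speeds; "joint_torque": joint torques, N m; "ee_pos": TCP position; "orientation": TCP orientation; "ft_force": force on the tool from outside, world axes, zero at the start; "moment": the same for the moment, N m; "width": finger opening in mm.
Only numpy, scipy, OpenCV 4.12 (cv2) and the standard library are available. Lean on these libraries where they do the work, as an engineer would, in place of code of your own. Each camera call takes 0.05 s, during which the arm holds its last target.

### The job

One of the three spring mounts of the lab shaker has gone soft: with the fingertips, press down the round black pad of each mount in turn, from the robot's left to its right, far enough to feel it give. Then push the white tag on the softest mount all the way down, leaving the other two tags up. Only press and push, lift nothing, and leave the bottle, beaker, ring and wrench where they are.

Things in the scene. Friction and masses are not known exactly. Their poses are not given: they have to be found in the camera images.
- plate: Grey base plate of the shaker, 140 x 430 x 12 mm, fixed to the bench, origin under its centre, x away from the robot, long side along y, turned by up to 0.25 rad. On it in a row, 145 mm apart, stand three mounts that look the same: dark steel base 124 x 76 x 18 mm, round black pad at the far end, white tag 64 mm from it at the end nearer the robot.
- left_pad (a point): Centre of the flat top of the left mount's black rubber pad (54 mm diameter, 14 mm thick) as it stands free, 72 mm above the bench; a point fixed to the plate, it does not sink with the pad. Left is the robot's own left (+y).
- left_tag (a point): Centre of the top of the left mount's white push-down tag when fully up, 64 mm above the bench (at the start it may be up to 3 mm lower, pushed home it is at 50 mm); fixed to the plate. The tag is an upright tab with a flat head 18 mm (along the plate's x) x 28 mm.
- middle_pad (a point): Centre of the flat top of the middle mount's black rubber pad (54 mm diameter, 14 mm thick) as it stands free, 72 mm above the bench; a point fixed to the plate, it does not sink with the pad. Left is the robot's own left (+y).
- middle_tag (a point): Centre of the top of the middle mount's white push-down tag when fully up, 64 mm above the bench (at the start it may be up to 3 mm lower, pushed home it is at 50 mm); fixed to the plate. The tag is an upright tab with a flat head 18 mm (along the plate's x) x 28 mm.
- right_pad (a point): Centre of the flat top of the right mount's black rubber pad (54 mm diameter, 14 mm thick) as it stands free, 72 mm above the bench; a point fixed to the plate, it does not sink with the pad. Left is the robot's own left (+y).
- right_tag (a point): Centre of the top of the right mount's white push-down tag when fully up, 64 mm above the bench (at the start it may be up to 3 mm lower, pushed home it is at 50 mm); fixed to the plate. The tag is an upright tab with a flat head 18 mm (along the plate's x) x 28 mm.
- pad_a (a joint): Sinking of one mount's pad straight down, 0 free to 0.012 m at its stop; it springs back. Pads a, b, c stand left, middle or right in any order, another each time. The springs differ clearly: under 4 N the softest sinks to about 12 mm, the next about 5 mm, the stiffest about 2.5 mm. A test press counts from 1.5 mm.
- tag_a (a joint): How far the tag on the mount of pad_a is pushed down: 0 to 3 mm at the start, 0.014 m fully home. Slides straight down against 3 N of friction and stays where it is left.
- pad_b (a joint): Sinking of one mount's pad straight down, 0 free to 0.012 m at its stop; it springs back. Pads a, b, c stand left, middle or right in any order, another each time. The springs differ clearly: under 4 N the softest sinks to about 12 mm, the next about 5 mm, the stiffest about 2.5 mm. A test press counts from 1.5 mm.
- tag_b (a joint): How far the tag on the mount of pad_b is pushed down: 0 to 3 mm at the start, 0.014 m fully home. Slides straight down against 3 N of friction and stays where it is left.
- pad_c (a joint): Sinking of one mount's pad straight down, 0 free to 0.012 m at its stop; it springs back. Pads a, b, c stand left, middle or right in any order, another each time. The springs differ clearly: under 4 N the softest sinks to about 12 mm, the next about 5 mm, the stiffest about 2.5 mm. A test press counts from 1.5 mm.
- tag_c (a joint): How far the tag on the mount of pad_c is pushed down: 0 to 3 mm at the start, 0.014 m fully home. Slides straight down against 3 N of friction and stays where it is left.
- squeeze_bottle: White plastic bottle, 68 mm diameter, 160 mm tall, loose, to the left of the mounts; origin under its centre. Leave it alone.
- beaker: Small clear beaker, 72 mm diameter, 80 mm tall, loose, to the right of the mounts; origin under its centre. Leave it alone.
- cap_ring: White screw-cap ring, 64 mm diameter, 22 mm tall, loose, beyond the mounts; origin under its centre. Leave it alone.
- wrench: Small steel wrench lying flat on the bench beyond the mounts, loose. Leave it alone.

How it is judged:
By the outcome, as a careful person would: the job done as asked, in the order asked, and still so for the second after the job is handed in, with the robot touching nothing.
It also fails if it takes over 45 s, if anything falls off the work surface, if the arm or the gripper's body presses on something with over 40 N, if the wrist force passes 120 N, or if a joint passes its speed limit or range.

## Working session

There is one attempt and no reset: what is moved stays moved. The work goes in short steps, Python scripts to look and compute and a tool call to move; the robot and the scene stay as the last step left them, time stands still between calls to the robot, and variables do not carry over. Pictures are saved under pics/ and viewed, and the job is handed in when it is done.

Besides the shell and the picture viewer there is one more tool, called after "Request:" by a JSON object that holds its "api" and its "payload", one argument or row to a line. jog_arm: Moves the arm, as the interface text tells. Its arguments: {"type":"object","properties":{"steps":{"type":"array","items":{"type":"object","properties":{"turn":{"type":"array","items":{"type":"number"}},"dp":{"type":"array","items":{"type":"number"}},"claw":{"type":"number"}}}}},"required":["steps"]}

```bash
mkdir -p pics; cat > h.py <<'E'
import numpy as np, cv2
from workcell import ctrl
def snap(name,fn):
    d=ctrl.get_image(name)
    cv2.imwrite('pics/'+fn,cv2.cvtColor(d['img'],cv2.COLOR_RGB2BGR))
    np.savez('pics/'+fn[:-4],**d)
    return d
def f(d): return d['img'].shape[0]/2/np.tan(np.radians(float(d['fovy']))/2)
def pts(d,u,v):
    z=d['range_z'][v,u]; F=f(d)
    return (np.linalg.inv(d['camera_from_world'])@np.array([(u-d['cx'])/F*z,(v-d['cy'])/F*z,z,np.ones_like(z)]))[:3].T
def ray(d,u,v,h):
    F=f(d);T=np.linalg.inv(d['camera_from_world']);r=T[:3,:3]@np.array([(u-d['cx'])/F,(v-d['cy'])/F,1.])
    o=T[:3,3]; return o+r*(h-o[2])/r[2]
E
python3 - <<'E'
from h import *
s=ctrl.get_obs()
for k in s: print(k,np.round(s[k],3))
for n in('scene','top'):
    d=snap(n,n+'0.png'); print(n,d['fovy'],np.round(np.linalg.inv(d['camera_from_world']),2).tolist())
E
```

```text
t 0.0
qpos [ 1.158  0.424  1.631  0.     1.089 -0.019]
qvel [ 0.001  0.001 -0.001  0.001 -0.     0.001]
joint_torque [ 2.0000e-03 -5.4462e+01 -2.7367e+01  6.4000e-02  2.3000e-02 -0.0000e+00]
ee_pos [239.561 576.663 221.93 ]
orientation [-1.371 -0.913  0.916]
ft_force [0.177 0.08  0.443]
moment [ 0.022  0.01  -0.004]
width 87.748
scene 57.59023890065952 [[-0.0, 0.63, -0.78, 1376.55], [1.0, -0.0, -0.01, 33.31], [-0.0, -0.78, -0.63, 688.54], [0.0, 0.0, 0.0, 1.0]]
top 47.18718379414052 [[0.01, -0.99, 0.17, 385.02], [-1.0, -0.01, -0.0, 18.67], [0.01, -0.17, -0.99, 1507.78], [0.0, 0.0, 0.0, 1.0]]
```

View pics/scene0.png

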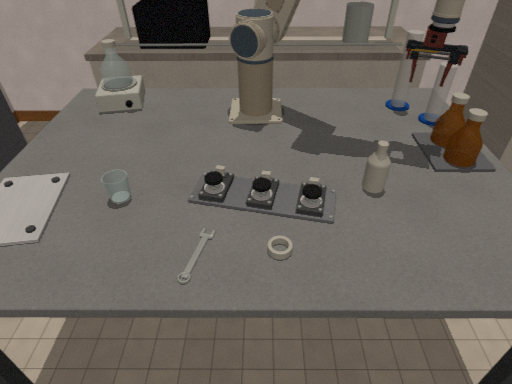

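View pics/top0.png

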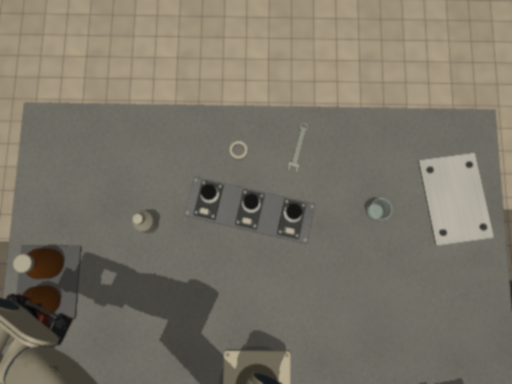

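The scene view shows three mounts, with pads near (214,178), (263,185) and (312,191). In the top view they are at (208,190), (251,201) and (294,211). Bottle, beaker, ring and wrench all stand clear. Next I'll measure.

```bash
python3 - <<'E'
from h import *
def ld(n):
    return dict(np.load('pics/%s.npz'%n))
for n,roi in(('top0',(180,170,325,250)),('scene0',(180,150,350,225))):
    d=ld(n);u0,v0,u1,v1=roi
    V,U=np.mgrid[v0:v1,u0:u1]; U=U.ravel();V=V.ravel()
    P=pts(d,U,V); g=d['img'][V,U].astype(int)
    blk=(g.max(1)<45)&(P[:,2]>60)&(P[:,2]<80)
    wh=(g.min(1)>130)&(P[:,2]>52)&(P[:,2]<70)
    for nm,m in(('pad',blk),('tag',wh)):
        im=np.zeros(d['img'].shape[:2],np.uint8); im[V[m],U[m]]=255
        k,l,st,c=cv2.connectedComponentsWithStats(im)
        for i in range(1,k):
            if st[i,4]<12: continue
            vv,uu=np.where(l==i);Q=pts(d,uu,vv)
            h=np.median(Q[:,2])
            print(n,nm,st[i,4],np.round(c[i],1),'depth mean',np.round(Q.mean(0),1),'mid',np.round((Q.min(0)+Q.max(0))/2,1),'ray',np.round(ray(d,*c[i],72 if nm=='pad' else 63),1))
E
python3 - <<'E'
import cv2
a=cv2.imread('pics/top0.png')[165:255,175:330];b=cv2.imread('pics/scene0.png')[155:225,180:345]
cv2.imwrite('pics/c1.png',cv2.resize(a,None,fx=5,fy=5));cv2.imwrite('pics/c2.png',cv2.resize(b,None,fx=4.8,fy=4.8))
E
```

```text
top0 pad 170 [208.1 190.9] depth mean [623.4 168.6  71.8] mid [623.1 169.1  71.5] ray [623.3 168.6  72. ]
top0 pad 165 [250.7 200.4] depth mean [593.4  27.3  71.8] mid [591.6  28.   71.8] ray [593.4  27.3  72. ]
top0 pad 172 [293.9 210.3] depth mean [ 562.6 -115.3   71.9] mid [ 563.6 -115.8   72.8] ray [ 562.6 -115.3   72. ]
top0 tag 28 [203.8 210.9] depth mean [558.  182.1  60.9] mid [557.6 182.8  60.9] ray [557.8 181.9  63. ]
top0 tag 26 [246.2 220.5] depth mean [527.8  41.3  62. ] mid [527.6  40.2  61.7] ray [527.7  41.3  63. ]
top0 tag 25 [289.6 230.5] depth mean [ 496.9 -102.2   61.1] mid [ 496.7 -101.8   61.6] ray [ 496.7 -102.    63. ]
scene0 pad 185 [213.  177.9] depth mean [ 567.5 -112.2   70.6] mid [ 563.2 -112.8   67.7] ray [ 569.5 -111.9   72. ]
scene0 pad 202 [261.2 184.5] depth mean [598.2  28.3  70.5] mid [593.3  27.7  67.6] ray [600.2  28.3  72. ]
scene0 pad 228 [311.5 191. ] depth mean [627.6 168.1  70.4] mid [623.2 168.2  67.7] ray [629.7 167.8  72. ]
scene0 tag 24 [219.8 166.7] depth mean [498.4 -99.7  61.4] mid [497.8 -99.4  61.6] ray [500.7 -99.3  63. ]
scene0 tag 25 [265.6 172.1] depth mean [528.9  41.4  63. ] mid [530.   41.1  63.1] ray [528.9  41.4  63. ]
scene0 tag 27 [313.8 178.8] depth mean [559.9 183.1  61.2] mid [558.1 183.6  60.9] ray [562.2 182.6  63. ]
```

View pics/c1.png

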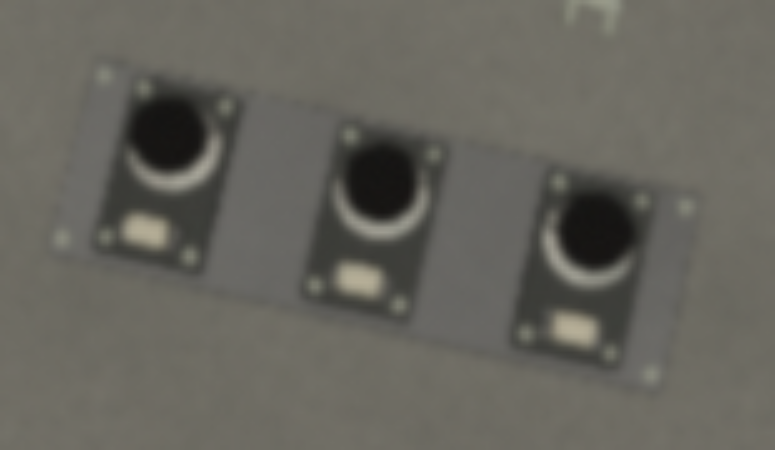

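View pics/c2.png

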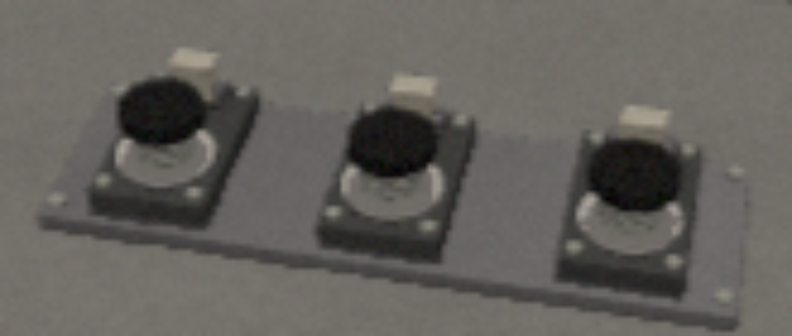

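```bash
python3 - <<'E'
from h import *
from scipy.spatial.transform import Rotation as R
s=ctrl.get_obs();print(R.from_rotvec(s['orientation']).as_matrix().round(3))
d=dict(np.load('pics/top0.npz'))
for uv in((143,218),(378,208),(238,149),(45,262)): print(pts(d,np.array([uv[0]]),np.array([uv[1]])).round(0))
E
```

```text
[[ 0.384 -0.001 -0.923]
 [ 0.923 -0.001  0.384]
 [-0.001 -1.     0.   ]]
[[523. 359. 149.]]
[[ 583. -412.    4.]]
[[787.  75.  -2.]]
[[385. 668. 108.]]
```

Request:
{"api": "jog_arm", "payload": {
  "steps": [
    {"dp": [0, 0, 0.5], "turn": [0, 0, 0], "claw": 0},
    {"dp": [0, 0, 0.5], "turn": [0, 0, 0], "claw": 0},
    {"dp": [0.4, -0.4, 0.5], "turn": [0, 0, 0], "claw": 0},
    {"dp": [0.8, -0.8, 0.5], "turn": [0, 0, 0], "claw": 0},
    {"dp": [1, -1, 0.5], "turn": [0, 0, 0], "claw": 0},
    {"dp": [1, -1, 0.5], "turn": [0, 0, 0], "claw": 0}
  ]
}}

```text
t: 0.6
ee_pos: [322.5, 493.4, 262.0]
orientation: [-1.374, -0.911, 0.913]
ft_force: [0.5, 0.3, 0.2]
width: 51.6
```

Request:
{"api": "jog_arm", "payload": {
  "steps": [
    {"dp": [0.33, -0.33, 0], "turn": [0, 0, 0.02], "claw": 0},
    {"dp": [0.67, -0.67, 0], "turn": [0, 0, 0.04], "claw": 0},
    {"dp": [1, -1, 0], "turn": [0, 0, 0.062], "claw": 0},
    {"dp": [1, -1, 0], "turn": [0, 0, 0.062], "claw": 0}
  ]
}}

```text
t: 0.93
ee_pos: [405.7, 410.2, 262.0]
orientation: [-1.302, -1.059, 1.06]
ft_force: [-0.6, 0.2, 0.2]
width: 24.5
```

Request:
{"api": "jog_arm", "payload": {
  "steps": [
    {"dp": [0.33, -0.33, 0], "turn": [0, 0, 0], "claw": 0},
    {"dp": [0.67, -0.67, 0], "turn": [0, 0, 0], "claw": 0},
    {"dp": [1, -1, 0], "turn": [0, 0, 0], "claw": 0},
    {"dp": [1, -1, 0], "turn": [0, 0, 0], "claw": 0}
  ]
}}

```text
t: 1.27
ee_pos: [488.9, 327.5, 262.0]
orientation: [-1.306, -1.057, 1.056]
ft_force: [0.5, 0.8, -0.9]
width: 0.9
```

Request:
{"api": "jog_arm", "payload": {
  "steps": [
    {"dp": [0.33, -0.33, 0], "turn": [0, 0, 0], "claw": 0},
    {"dp": [0.67, -0.67, 0], "turn": [0, 0, 0], "claw": 0},
    {"dp": [1, -1, 0], "turn": [0, 0, 0], "claw": 0},
    {"dp": [1, -1, 0], "turn": [0, 0, 0], "claw": 0}
  ]
}}

```text
t: 1.6
ee_pos: [572.3, 245.0, 262.0]
orientation: [-1.309, -1.055, 1.052]
ft_force: [-1.2, -0.0, -0.2]
width: 0.2
```

Request:
{"api": "jog_arm", "payload": {
  "steps": [
    {"dp": [0.32, -0.48, -0.3], "turn": [0, 0, 0], "claw": 0},
    {"dp": [0.64, -0.95, -0.7], "turn": [0, 0, 0], "claw": 0},
    {"dp": [0.64, -0.95, -1], "turn": [0, 0, 0], "claw": 0},
    {"dp": [0.64, -0.95, -1], "turn": [0, 0, 0], "claw": 0},
    {"dp": [0.64, -0.95, -1], "turn": [0, 0, 0], "claw": 0},
    {"dp": [0.64, -0.95, -1], "turn": [0, 0, 0], "claw": 0}
  ]
}}

```text
t: 2.1
ee_pos: [623.1, 170.7, 182.5]
orientation: [-1.308, -1.055, 1.052]
ft_force: [-0.5, 0.4, 0.0]
width: 0.7
```

```bash
python3 - <<'E'
from h import *
from scipy.spatial.transform import Rotation as R
s=ctrl.get_obs();print(s['ee_pos'],s['ft_force'],s['t'])
M=np.eye(4);M[:3,:3]=R.from_rotvec(s['orientation']).as_matrix();M[:3,3]=s['ee_pos'];print(M.round(3))
d=snap('wrist','w1.png')
d['camera_from_world']=np.linalg.inv(M@d['hand_eye'])
np.savez('pics/w1',**d); print(d['hand_eye'].round(2),M@d['hand_eye'])
E
```

```text
[623.09169741 170.69204162 182.45742014] [-0.47728569  0.39776789  0.02095781] 2.1
[[ 2.09000e-01  5.00000e-03 -9.78000e-01  6.23092e+02]
 [ 9.78000e-01 -4.00000e-03  2.09000e-01  1.70692e+02]
 [-3.00000e-03 -1.00000e+00 -6.00000e-03  1.82457e+02]
 [ 0.00000e+00  0.00000e+00  0.00000e+00  1.00000e+00]]
[[   1.      0.     -0.     -0.7 ]
 [   0.     -0.29    0.96 -161.65]
 [   0.     -0.96   -0.29   78.07]
 [   0.      0.      0.      1.  ]] [[ 2.08940005e-01  9.35720401e-01  2.84203107e-01  5.45736874e+02]
 [ 9.77921620e-01 -1.98833608e-01 -6.43000884e-02  1.87011135e+02]
 [-3.65777537e-03  2.91363223e-01 -9.56605505e-01  3.43631874e+02]
 [ 0.00000000e+00  0.00000000e+00  0.00000000e+00  1.00000000e+00]]
```

View pics/w1.png

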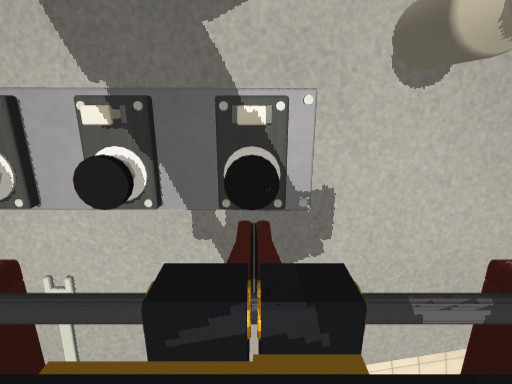

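The wrist view has the left pad at about (251,181) and the left tag at (252,114), and the plate is square to the jaws. I'll refine the positions from this picture.

```bash
python3 - <<'E'
from h import *
d=dict(np.load('pics/w1.npz'))
V,U=np.mgrid[90:212,0:300];U=U.ravel();V=V.ravel();P=pts(d,U,V);g=d['img'][V,U].astype(int)
for nm,m in(('pad',(P[:,2]>66)&(P[:,2]<78)&(g.max(1)<60)),('tag',(P[:,2]>55)&(P[:,2]<68)&(g.min(1)>120))):
    im=np.zeros(d['img'].shape[:2],np.uint8); im[V[m],U[m]]=255
    k,l,st,c=cv2.connectedComponentsWithStats(im)
    for i in range(1,k):
        if st[i,4]<60: continue
        cc=max(cv2.findContours((l==i).astype(np.uint8),0,1)[0],key=cv2.contourArea)
        (x,y),wh,a=cv2.minAreaRect(cc); vv,uu=np.where(l==i);h=np.median(pts(d,uu,vv)[:,2])
        print(nm,st[i],round(x),round(y),h.round(1),ray(d,x,y,h).round(1),wh)
E
```

```text
pad [  73  155   59   55 2402] 102 182 71.6 [588.9  28.4  71.6] (57.982749938964844, 52.32590103149414)
pad [ 224  156   55   54 2347] 251 182 71.5 [619.1 167.8  71.5] (53.0, 54.0)
tag [ 80 105  31  20 557] 95 114 62.5 [527.6  39.8  62.5] (19.0, 30.0)
tag [237 105  30  20 550] 252 114 60.8 [557.9 181.4  60.8] (19.0, 29.0)
```

Request:
{"api": "jog_arm", "payload": {
  "steps": [
    {"dp": [-0.02, -0.03, -0.4], "turn": [0, 0, 0], "claw": 0},
    {"dp": [-0.02, -0.03, -0.8], "turn": [0, 0, 0], "claw": 0},
    {"dp": [-0.02, -0.03, -1], "turn": [0, 0, 0], "claw": 0},
    {"dp": [-0.02, -0.03, -1], "turn": [0, 0, 0], "claw": 0},
    {"dp": [-0.02, -0.03, -1], "turn": [0, 0, 0], "claw": 0}
  ]
}}

```text
t: 2.57
ee_pos: [622.0, 170.2, 104.6]
orientation: [-1.309, -1.059, 1.052]
ft_force: [-1.2, -0.4, 0.7]
width: 0.5
```

Request:
{"api": "jog_arm", "payload": {
  "steps": [
    {"dp": [0, 0, -0.15], "turn": [0, 0, 0], "claw": 0},
    {"dp": [0, 0, -0.3], "turn": [0, 0, 0], "claw": 0},
    {"dp": [0, 0, -0.3], "turn": [0, 0, 0], "claw": 0},
    {"dp": [0, 0, -0.3], "turn": [0, 0, 0], "claw": 0},
    {"dp": [0, 0, -0.3], "turn": [0, 0, 0], "claw": 0}
  ]
}}

```text
t: 2.98
ee_pos: [622.2, 170.2, 80.9]
orientation: [-1.309, -1.059, 1.052]
ft_force: [0.3, 0.4, 0.5]
width: 0.3
```

Request:
{"api": "jog_arm", "payload": {
  "steps": [
    {"dp": [0, -0.02, -0.07], "turn": [0, 0, 0], "claw": 0},
    {"dp": [0, -0.02, -0.14], "turn": [0, 0, 0], "claw": 0},
    {"dp": [0, -0.02, -0.14], "turn": [0, 0, 0], "claw": 0},
    {"dp": [0, -0.02, -0.14], "turn": [0, 0, 0], "claw": 0},
    {"dp": [0, -0.02, -0.14], "turn": [0, 0, 0], "claw": 0}
  ]
}}

```text
t: 3.4
ee_pos: [622.3, 168.4, 69.8]
orientation: [-1.309, -1.059, 1.052]
ft_force: [-0.4, -1.3, 2.2]
width: 0.4
```

Request:
{"api": "jog_arm", "payload": {
  "steps": [
    {"dp": [0, 0, -0.05], "turn": [0, 0, 0], "claw": 0},
    {"dp": [0, 0, -0.05], "turn": [0, 0, 0], "claw": 0},
    {"dp": [0, 0, -0.05], "turn": [0, 0, 0], "claw": 0},
    {"dp": [0, 0, -0.05], "turn": [0, 0, 0], "claw": 0}
  ]
}}

```text
t: 3.73
ee_pos: [622.4, 168.4, 65.9]
orientation: [-1.309, -1.059, 1.052]
ft_force: [0.5, 0.0, 3.4]
width: 0.1
```

```bash
cat > r.py <<'E'
from h import *
F=[];Z=[]
for i in range(6):
    s=ctrl.get_obs();F.append(s['ft_force']);Z.append(s['ee_pos']);ctrl.get_image('top')
print(s['t'],np.mean(Z,0).round(2),np.mean(F,0).round(2),np.std(F,0).round(2))
E
python3 r.py
```

```text
3.9833 [622.37 168.45  65.89] [ 0.36 -0.38  2.47] [0.39 0.53 0.45]
```

Request:
{"api": "jog_arm", "payload": {
  "steps": [
    {"dp": [0, 0, -0.05], "turn": [0, 0, 0], "claw": 0},
    {"dp": [0, 0, -0.05], "turn": [0, 0, 0], "claw": 0},
    {"dp": [0, 0, -0.05], "turn": [0, 0, 0], "claw": 0},
    {"dp": [0, 0, -0.05], "turn": [0, 0, 0], "claw": 0}
  ]
}}

```text
t: 4.37
ee_pos: [622.4, 168.5, 61.8]
orientation: [-1.309, -1.059, 1.052]
ft_force: [0.8, 0.8, 3.2]
width: 0.6
```

```bash
python3 r.py
```

```text
4.6167 [622.42 168.45  61.89] [ 0.15 -0.04  3.66] [0.61 0.5  0.61]
```

Request:
{"api": "jog_arm", "payload": {
  "steps": [
    {"dp": [0, 0, 0.2], "turn": [0, 0, 0], "claw": 0},
    {"dp": [0, 0, 0.5], "turn": [0, 0, 0], "claw": 0},
    {"dp": [0, 0, 0.5], "turn": [0, 0, 0], "claw": 0},
    {"dp": [-0.08, -0.4, 0.5], "turn": [0, 0, 0], "claw": 0},
    {"dp": [-0.16, -0.8, 0.5], "turn": [0, 0, 0], "claw": 0},
    {"dp": [-0.2, -1, 0.5], "turn": [0, 0, 0], "claw": 0},
    {"dp": [-0.2, -1, 0.5], "turn": [0, 0, 0], "claw": 0}
  ]
}}

```text
t: 5.25
ee_pos: [604.7, 85.6, 100.9]
orientation: [-1.309, -1.055, 1.052]
ft_force: [0.8, 0.7, -0.2]
width: 0.5
```

Request:
{"api": "jog_arm", "payload": {
  "steps": [
    {"dp": [-0.1, -0.38, 0], "turn": [0, 0, 0], "claw": 0},
    {"dp": [-0.19, -0.76, 0], "turn": [0, 0, 0], "claw": 0},
    {"dp": [-0.19, -0.76, 0], "turn": [0, 0, 0], "claw": 0},
    {"dp": [-0.19, -0.76, -0.2], "turn": [0, 0, 0], "claw": 0},
    {"dp": [-0.19, -0.76, -0.25], "turn": [0, 0, 0], "claw": 0},
    {"dp": [-0.19, -0.76, -0.25], "turn": [0, 0, 0], "claw": 0},
    {"dp": [-0.19, -0.76, -0.25], "turn": [0, 0, 0], "claw": 0}
  ]
}}

```text
t: 5.83
ee_pos: [589.4, 25.6, 80.5]
orientation: [-1.308, -1.055, 1.053]
ft_force: [0.5, -0.2, 0.2]
width: -0.0
```

```bash
python3 r.py
```

```text
6.0833 [589.78  25.42  81.06] [-0.24 -0.35 -0.04] [0.4  0.32 0.29]
```

Request:
{"api": "jog_arm", "payload": {
  "steps": [
    {"dp": [0.02, 0.03, -0.07], "turn": [0, 0, 0], "claw": 0},
    {"dp": [0.02, 0.03, -0.15], "turn": [0, 0, 0], "claw": 0},
    {"dp": [0.02, 0.03, -0.15], "turn": [0, 0, 0], "claw": 0},
    {"dp": [0.02, 0.03, -0.15], "turn": [0, 0, 0], "claw": 0},
    {"dp": [0.02, 0.03, -0.15], "turn": [0, 0, 0], "claw": 0}
  ]
}}

```text
t: 6.55
ee_pos: [592.3, 27.8, 69.7]
orientation: [-1.31, -1.057, 1.05]
ft_force: [2.4, 2.4, 4.3]
width: 0.6
```

Request:
{"api": "jog_arm", "payload": {
  "steps": [
    {"dp": [0, 0, -0.04], "turn": [0, 0, 0], "claw": 0},
    {"dp": [0, 0, -0.04], "turn": [0, 0, 0], "claw": 0},
    {"dp": [0, 0, -0.04], "turn": [0, 0, 0], "claw": 0},
    {"dp": [0, 0, -0.04], "turn": [0, 0, 0], "claw": 0}
  ]
}}

```text
t: 6.88
ee_pos: [592.3, 27.8, 67.1]
orientation: [-1.31, -1.057, 1.05]
ft_force: [-0.4, 1.1, 7.7]
width: 0.6
```

```bash
python3 r.py
```

```text
7.1333 [592.29  27.78  67.1 ] [0.05 1.41 7.88] [0.42 0.48 0.24]
```

Request:
{"api": "jog_arm", "payload": {
  "steps": [
    {"dp": [0, 0, 0.2], "turn": [0, 0, 0], "claw": 0},
    {"dp": [0, 0, 0.43], "turn": [0, 0, 0], "claw": 0},
    {"dp": [0, 0, 0.43], "turn": [0, 0, 0], "claw": 0},
    {"dp": [-0.08, -0.4, 0.43], "turn": [0, 0, 0], "claw": 0},
    {"dp": [-0.16, -0.8, 0.43], "turn": [0, 0, 0], "claw": 0},
    {"dp": [-0.2, -1, 0.43], "turn": [0, 0, 0], "claw": 0},
    {"dp": [-0.2, -1, 0.43], "turn": [0, 0, 0], "claw": 0}
  ]
}}

```text
t: 7.77
ee_pos: [574.5, -54.9, 100.4]
orientation: [-1.31, -1.053, 1.05]
ft_force: [-0.5, -0.3, -0.3]
width: 0.4
```

Request:
{"api": "jog_arm", "payload": {
  "steps": [
    {"dp": [-0.09, -0.37, 0], "turn": [0, 0, 0], "claw": 0},
    {"dp": [-0.18, -0.75, 0], "turn": [0, 0, 0], "claw": 0},
    {"dp": [-0.18, -0.75, 0], "turn": [0, 0, 0], "claw": 0},
    {"dp": [-0.18, -0.75, -0.2], "turn": [0, 0, 0], "claw": 0},
    {"dp": [-0.18, -0.75, -0.25], "turn": [0, 0, 0], "claw": 0},
    {"dp": [-0.18, -0.75, -0.25], "turn": [0, 0, 0], "claw": 0},
    {"dp": [-0.18, -0.75, -0.25], "turn": [0, 0, 0], "claw": 0}
  ]
}}

```text
t: 8.35
ee_pos: [559.8, -114.1, 79.9]
orientation: [-1.308, -1.052, 1.051]
ft_force: [-0.5, 0.8, 1.2]
width: 0.3
```

```bash
python3 r.py
```

```text
8.6 [ 560.32 -114.36   80.57] [-0.16  0.01  0.45] [0.32 0.56 0.51]
```

Request:
{"api": "jog_arm", "payload": {
  "steps": [
    {"dp": [0.02, 0, -0.07], "turn": [0, 0, 0], "claw": 0},
    {"dp": [0.02, 0, -0.15], "turn": [0, 0, 0], "claw": 0},
    {"dp": [0.02, 0, -0.15], "turn": [0, 0, 0], "claw": 0},
    {"dp": [0.02, 0, -0.15], "turn": [0, 0, 0], "claw": 0},
    {"dp": [0.02, 0, -0.15], "turn": [0, 0, 0], "claw": 0}
  ]
}}

```text
t: 9.07
ee_pos: [562.6, -114.7, 69.0]
orientation: [-1.311, -1.054, 1.049]
ft_force: [2.2, 0.4, 3.5]
width: 0.1
```

Request:
{"api": "jog_arm", "payload": {
  "steps": [
    {"dp": [0, 0, -0.04], "turn": [0, 0, 0], "claw": 0},
    {"dp": [0, 0, -0.04], "turn": [0, 0, 0], "claw": 0},
    {"dp": [0, 0, -0.04], "turn": [0, 0, 0], "claw": 0},
    {"dp": [0, 0, -0.04], "turn": [0, 0, 0], "claw": 0}
  ]
}}

```text
t: 9.4
ee_pos: [562.6, -114.8, 66.0]
orientation: [-1.311, -1.054, 1.049]
ft_force: [0.7, 0.9, 4.7]
width: 0.2
```

```bash
python3 r.py
```

```text
9.65 [ 562.65 -114.75   65.99] [0.54 0.74 5.  ] [0.56 0.2  0.53]
```

Stiffness comes out at left ≈0.35 N/mm, middle ≈1.6 and right ≈0.8, so the left mount is the soft one. Next I'll go back to the left tag.

Request:
{"api": "jog_arm", "payload": {
  "steps": [
    {"dp": [0, 0, 0.2], "turn": [0, 0, 0], "claw": 0},
    {"dp": [0, 0, 0.5], "turn": [0, 0, 0], "claw": 0},
    {"dp": [0, 0, 0.5], "turn": [0, 0, 0], "claw": 0},
    {"dp": [0, 0.4, 0.5], "turn": [0, 0, 0], "claw": 0},
    {"dp": [0, 0.8, 0.5], "turn": [0, 0, 0], "claw": 0},
    {"dp": [0, 1, 0.5], "turn": [0, 0, 0], "claw": 0},
    {"dp": [0, 1, 0.5], "turn": [0, 0, 0], "claw": 0}
  ]
}}

```text
t: 10.28
ee_pos: [561.5, -32.2, 104.9]
orientation: [-1.308, -1.055, 1.052]
ft_force: [0.1, -0.3, -0.3]
width: 0.9
```

Request:
{"api": "jog_arm", "payload": {
  "steps": [
    {"dp": [0, 0.4, 0], "turn": [0, 0, 0], "claw": 0},
    {"dp": [0, 0.8, 0], "turn": [0, 0, 0], "claw": 0},
    {"dp": [0, 1, 0], "turn": [0, 0, 0], "claw": 0},
    {"dp": [0, 1, 0], "turn": [0, 0, 0], "claw": 0}
  ]
}}

```text
t: 10.62
ee_pos: [560.9, 49.6, 104.1]
orientation: [-1.306, -1.056, 1.055]
ft_force: [0.7, -0.3, -0.3]
width: 0.4
```

Request:
{"api": "jog_arm", "payload": {
  "steps": [
    {"dp": [0, 0.4, 0], "turn": [0, 0, 0], "claw": 0},
    {"dp": [0, 0.8, 0], "turn": [0, 0, 0], "claw": 0},
    {"dp": [0, 1, 0], "turn": [0, 0, 0], "claw": 0},
    {"dp": [0, 1, 0], "turn": [0, 0, 0], "claw": 0}
  ]
}}

```text
t: 10.95
ee_pos: [560.9, 130.8, 103.5]
orientation: [-1.305, -1.057, 1.056]
ft_force: [0.5, 0.1, 0.1]
width: 0.5
```

Request:
{"api": "jog_arm", "payload": {
  "steps": [
    {"dp": [-0.03, 0.32, 0], "turn": [0, 0, 0], "claw": 0},
    {"dp": [-0.03, 0.64, 0], "turn": [0, 0, 0], "claw": 0},
    {"dp": [-0.03, 0.64, 0], "turn": [0, 0, 0], "claw": 0},
    {"dp": [-0.03, 0.64, -0.2], "turn": [0, 0, 0], "claw": 0},
    {"dp": [-0.03, 0.64, -0.42], "turn": [0, 0, 0], "claw": 0},
    {"dp": [-0.03, 0.64, -0.42], "turn": [0, 0, 0], "claw": 0},
    {"dp": [-0.03, 0.64, -0.42], "turn": [0, 0, 0], "claw": 0}
  ]
}}

```text
t: 11.53
ee_pos: [557.8, 180.1, 69.0]
orientation: [-1.305, -1.054, 1.058]
ft_force: [1.0, -0.3, 0.8]
width: 0.6
```

```bash
python3 - <<'E'
from h import *
s=ctrl.get_obs();print(s['ee_pos'],s['ft_force'])
d=snap('wrist','w2.png');d=snap('scene','s2.png')
cv2.imwrite('pics/s2c.png',cv2.resize(cv2.imread('pics/s2.png')[110:230,180:380],None,fx=4,fy=4))
E
```

```text
[557.82081371 180.06608341  69.03285763] [ 0.95501884 -0.31582777  0.84899057]
```

View pics/s2c.png

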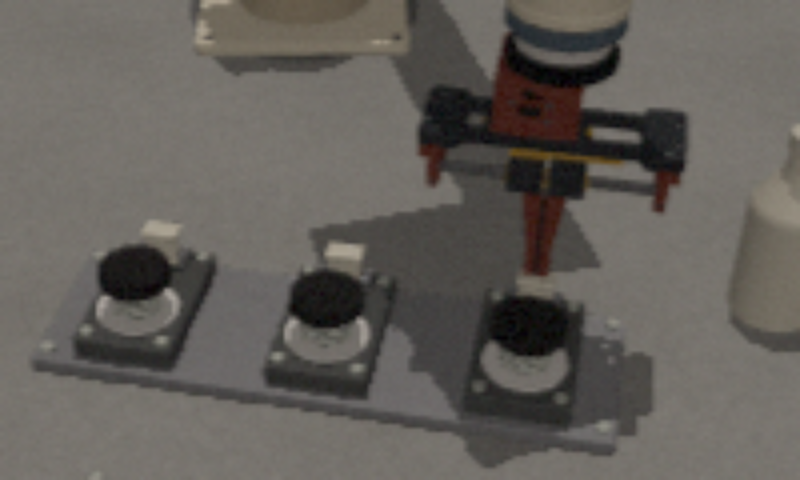

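View pics/w2.png

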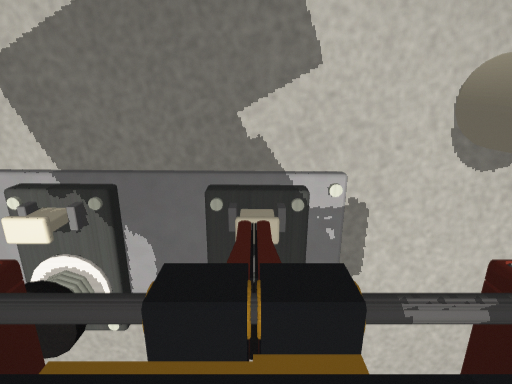

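The fingertips sit right over the left tag, at wrist pixel (256,222), and the other tags are up. Pushing now.

Request:
{"api": "jog_arm", "payload": {
  "steps": [
    {"dp": [0, 0.01, -0.06], "turn": [0, 0, 0], "claw": 0},
    {"dp": [0, 0.01, -0.12], "turn": [0, 0, 0], "claw": 0},
    {"dp": [0, 0.01, -0.18], "turn": [0, 0, 0], "claw": 0},
    {"dp": [0, 0.01, -0.2], "turn": [0, 0, 0], "claw": 0},
    {"dp": [0, 0.01, -0.2], "turn": [0, 0, 0], "claw": 0}
  ]
}}

```text
t: 12.05
ee_pos: [559.2, 181.7, 54.2]
orientation: [-1.306, -1.057, 1.056]
ft_force: [0.3, -0.0, 0.6]
width: 0.5
```

Request:
{"api": "jog_arm", "payload": {
  "steps": [
    {"dp": [0, 0, -0.02], "turn": [0, 0, 0], "claw": 0},
    {"dp": [0, 0, -0.03], "turn": [0, 0, 0], "claw": 0},
    {"dp": [0, 0, -0.03], "turn": [0, 0, 0], "claw": 0}
  ]
}}

```text
t: 12.3
ee_pos: [559.0, 181.8, 51.7]
orientation: [-1.306, -1.057, 1.056]
ft_force: [0.5, 0.2, 0.4]
width: 0.9
```

Request:
{"api": "jog_arm", "payload": {
  "steps": [
    {"dp": [0, 0, -0.02], "turn": [0, 0, 0], "claw": 0},
    {"dp": [0, 0, -0.02], "turn": [0, 0, 0], "claw": 0}
  ]
}}

```text
t: 12.47
ee_pos: [559.1, 181.8, 50.4]
orientation: [-1.306, -1.057, 1.056]
ft_force: [-0.1, -1.7, 4.5]
width: 0.4
```

```bash
python3 r.py
```

```text
12.7167 [559.06 181.82  50.35] [-0.07 -0.87  5.13] [0.45 0.53 0.56]
```

Request:
{"api": "jog_arm", "payload": {
  "steps": [
    {"dp": [0, 0, -0.02], "turn": [0, 0, 0], "claw": 0},
    {"dp": [0, 0, -0.02], "turn": [0, 0, 0], "claw": 0},
    {"dp": [0, 0, -0.02], "turn": [0, 0, 0], "claw": 0}
  ]
}}

```text
t: 13.02
ee_pos: [559.2, 181.9, 50.2]
orientation: [-1.306, -1.057, 1.056]
ft_force: [-4.5, -2.4, 16.4]
width: 0.4
```

```bash
python3 r.py
```

```text
13.2667 [559.19 181.87  50.18] [-3.77 -2.41 16.22] [0.66 0.32 0.38]
```

The tag is on its stop: 16 N with no further travel, at z ≈ 50. I'll lift off and check.

Request:
{"api": "jog_arm", "payload": {
  "steps": [
    {"dp": [0, 0, 0.2], "turn": [0, 0, 0], "claw": 0},
    {"dp": [0, 0, 0.6], "turn": [0, 0, 0], "claw": 0},
    {"dp": [0, 0, 1], "turn": [0, 0, 0], "claw": 0},
    {"dp": [0, 0, 1], "turn": [0, 0, 0], "claw": 0}
  ]
}}

```text
t: 13.65
ee_pos: [562.2, 183.0, 135.4]
orientation: [-1.309, -1.064, 1.05]
ft_force: [1.8, 0.7, 0.6]
width: 0.5
```

Request:
{"api": "jog_arm", "payload": {
  "steps": [
    {"dp": [-0.3, 0, 0.4], "turn": [0, 0, 0], "claw": 0},
    {"dp": [-0.7, 0, 0.8], "turn": [0, 0, 0], "claw": 0},
    {"dp": [-0.7, 0, 1], "turn": [0, 0, 0], "claw": 0},
    {"dp": [-0.7, 0, 1], "turn": [0, 0, 0], "claw": 0},
    {"dp": [-0.7, 0, 1], "turn": [0, 0, 0], "claw": 0}
  ]
}}

```text
t: 14.07
ee_pos: [506.5, 183.3, 216.0]
orientation: [-1.309, -1.066, 1.049]
ft_force: [0.8, 0.1, -0.1]
width: 0.4
```

```bash
python3 - <<'E'
from h import *
from scipy.spatial.transform import Rotation as R
s=ctrl.get_obs();print(s['ee_pos'],s['ft_force'],s['t'])
M=np.eye(4);M[:3,:3]=R.from_rotvec(s['orientation']).as_matrix();M[:3,3]=s['ee_pos']
w=snap('wrist','w3.png');w['camera_from_world']=np.linalg.inv(M@w['hand_eye'])
sc=snap('scene','s3.png')
tags=[(558.5,182),(528,41),(497.5,-101.5)]
for nm,d in(('wrist',w),('scene',sc)):
    V,U=np.mgrid[0:384,0:512];U=U.ravel();V=V.ravel();P=pts(d,U,V);g=d['img'][V,U].astype(int)
    for t in tags:
        m=(np.hypot(P[:,0]-t[0],P[:,1]-t[1])<9)&(g.min(1)>110)&(P[:,2]>40)&(P[:,2]<75)
        print(nm,t,m.sum(),np.percentile(P[m,2],[20,50,80]).round(1) if m.any() else '')
E
```

```text
[506.48921319 183.30529316 215.95486889] [ 0.84987968  0.14463092 -0.10934889] 14.0667
wrist (558.5, 182) 162 [49.  49.6 50.1]
wrist (528, 41) 184 [62.  62.5 63.1]
wrist (497.5, -101.5) 175 [60.5 61.1 61.7]
scene (558.5, 182) 0 
scene (528, 41) 18 [61.4 62.4 63.7]
scene (497.5, -101.5) 17 [60.6 61.3 62.1]
```

View pics/w3.png

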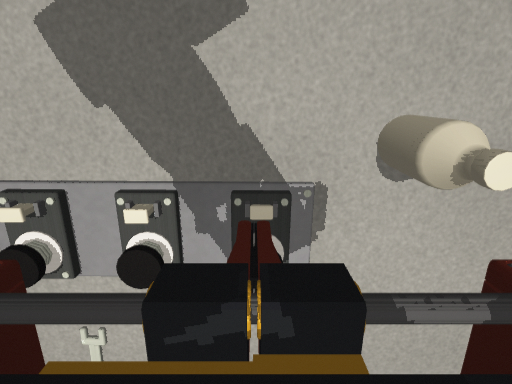

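View pics/s3.png

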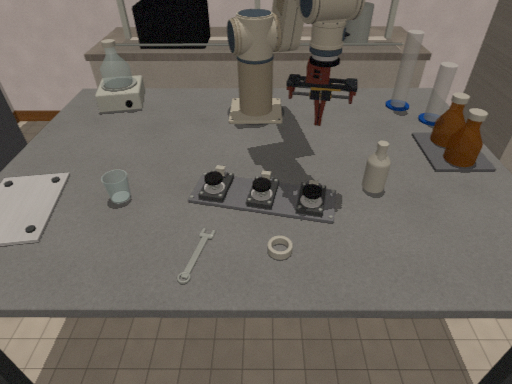

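The left tag, at wrist pixel (261,211), now reads 49.6 mm high. The middle and right tags read 62.5 and 61.1 mm, unchanged. The loose objects are where they were and the arm is clear.

```bash
python3 -c "
from workcell import ctrl
print(ctrl.close_job())"
```

```text
the job is handed in; nothing more can be done
None
```

I pressed the pads left, middle, right. The left mount was clearly the softest, so I pushed its tag home and handed the job in at about 14 s.

| Mount | Force at press depth | Stiffness | Tag height after |
|---|---|---|---|
| Left | about 3.7 N at 10 mm | 0.35 N/mm | 49.6 mm (home is 50) |
| Middle | about 7.9 N at 5 mm | 1.6 N/mm | 62.5 mm, unchanged |
| Right | about 5.0 N at 6 mm | 0.8 N/mm | 61.1 mm, unchanged |

- **Left tag:** it met its stop at z ≈ 50 mm, where 16 N gave no further travel.
- **Final checks:** the tag heights come from the wrist camera. The scene camera agreed for the middle and right tags, but it gave no reading for the left one because the pad hides it. By eye in the scene picture, the bottle, beaker, ring and wrench had not moved.
- **Odd reading:** while the tag was sliding down, the wrist force read only about 0.5 N at the pauses, below the stated 3 N of friction. The stop contact and the height measured afterwards both show the tag is home.

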